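# Lay out the sanding blocks coarse to fine

## Robot

A 6-joint arm with a two-finger parallel gripper is mounted at the origin on the work surface. World frame = base frame: x ahead of the robot, y to its left, z up, the work surface at z = 0. Lengths are in mm, angles in rad, forces in N, time in s.
With the tool pointing down it reaches from about 400 to 925 mm from the base axis. Payload 12.5 kg.
Tool frame: the origin (TCP) lies on the centre line of the jaws, within the pads' length; the fingertips stand 19 mm ahead of it and the grasp point (between the pads) is the TCP; y points along the fingers, x is the direction in which the jaws open and shut, and the axes are right-handed (so a half turn about y gives the same grasp; the last joint's range is limited). The gripper opens to 95 mm and grips with 3 to 60 N. Pads are 20 mm wide; open, the fingers measure 119 mm over their backs; the gripper's body (75 mm by 180 mm) begins 59 mm behind the grasp point.
Start: joints at [-1.255, 0.491, 1.559, -0, 1.092, -0.106], TCP at [255.901, -570.228, 233.661] pointing down, gripper open.
Joint ranges: [-3.1, 3.1], [-0.84, 2.19], [0.05, 2.79], [-1.13, 4.28], [0.06, 2.93], [-2.69, 2.69]. Speed limits (rad/s): [2.22, 2.22, 2.79, 3.14, 3.14, 3.14].

## Interface

Orientations are given as [roll, pitch, yaw] about the fixed x, y, z axes, in that order (R = Rz(yaw) Ry(pitch) Rx(roll)).
In Python, from cell import env gives the robot as it stands. The module is installed in compiled form; this text tells all that it offers.
- The arm moves only by the tool move_arm, never from a script. Its argument "rows" is a list of rows, each an object of numbers: "tx", "ty", "tz": the shift along the tool's x, y, z in cm; "rx", "ry", "rz": the turn, a rotation vector about the tool's x, y, z in rad; "grip": the opening in per cent of the stroke, from 0 (shut) to 100 (fully open). In form: [{"tx": .., "ty": .., "tz": .., "rx": .., "ry": .., "rz": .., "grip": ..}, ...]. A call has 1 to 10 rows; each row shifts and turns the commanded pose from where the row before left it, along the tool's axes as they then stand; what a row does not reach is not made up. A row lasts 1/12 s, in which the tool goes at most 41.7 mm and 7.16 degrees, less where a joint would pass 70% of its speed; a pose out of reach is approached as far as the arm can. A call is refused whole if a number of a shift passes 4.17 or a number of a turn 0.125, either way. A call with a gripper value outside its range is refused whole. The fingers move at their own pace and stop on an object; the grip force is fixed at half the most. Time passes only in rows, so rows that do not move let the fingers close. It gives the time, the measured TCP pose, the force and the opening at its end, in the units of the state.
- env.state(): the state, without advancing time (a new reading comes with each control period).
- env.read_camera(name): name is "scene" or "top"; returns (picture, depth): 384x512x3 uint8, blue, green, red; 384x512 float32, mm along the optical axis (not along the pixel's ray), 0 where there is no reading.
- env.calibration(name): a dict with "vertical_fov" (degrees; the focal length in pixels is half the picture's height over the tangent of half this angle, whatever the lens; pixels are square), "cx", "cy" (the principal point, pixels), "eye" and "rotation" of the camera in the world. Camera axes: x right, y up, looking along -z (the intrinsics and any distortion apply to the point x, -y, -z); pixel columns grow to the right and rows downward; lengths in mm; the calibration is good to about 2 mm. A picture is of the moment at which its call begins. calibration takes no time and is no camera call.
- env.job_done(): hands the job in, once; it reports no verdict.
The state is a dict: "t": time; "joints": joint angles; "qvel": joint speeds; "tau": joint torques, N m; "eef_pos": TCP position; "tcp_rot": TCP orientation; "ft_force": force on the tool from outside, world axes, zero at the start; "moment": the same for the moment, N m; "opening": opening from 0.0 (shut) to 1.0 (fully open).
Only numpy, scipy, OpenCV 4.12 (cv2) and the standard library are available. Lean on these libraries where they do the work, as an engineer would, in place of code of your own. Each camera call takes 0.05 s, during which the arm holds its last target.

## Task

Set the four sanding blocks out on the plywood tray in working order, from coarse (darkest) to fine (palest): the darkest on the pad next to the red end bar, then ever lighter along the row, the palest on the pad at the white bar. Each should lie flat and centred on its own pad, lengthwise along it, all let go of and at rest, and the jar, screwdriver and brush left where they are.

Things in the scene. Friction and masses are not known exactly. Their poses are not given: they have to be found in the camera images.
- mid_black (a point): centre, half-way up, of the near-black (coarsest, darkest) sanding block: a loose block about 0.14 kg, 100 mm long (own x), 38 mm wide (own y; grasp across this), 30 mm high (z, up), abrasive sheet wound round a light wooden core whose ends show 5 mm at each end, with a thin pale line along the top. It starts lying flat on the bench, turned by up to 0.4 rad from the world x axis, and is the same either end round.
- mid_brown (a point): centre, half-way up, of the dark red-brown (second darkest) sanding block: a loose block about 0.14 kg, 100 mm long (own x), 38 mm wide (own y; grasp across this), 30 mm high (z, up), abrasive sheet wound round a light wooden core whose ends show 5 mm at each end, with a thin pale line along the top. It starts lying flat on the bench, turned by up to 0.4 rad from the world x axis, and is the same either end round.
- mid_tan (a point): centre, half-way up, of the tan / mid ochre (second palest) sanding block: a loose block about 0.14 kg, 100 mm long (own x), 38 mm wide (own y; grasp across this), 30 mm high (z, up), abrasive sheet wound round a light wooden core whose ends show 5 mm at each end, with a thin pale line along the top. It starts lying flat on the bench, turned by up to 0.4 rad from the world x axis, and is the same either end round.
- mid_cream (a point): centre, half-way up, of the pale cream (finest, palest) sanding block: a loose block about 0.14 kg, 100 mm long (own x), 38 mm wide (own y; grasp across this), 30 mm high (z, up), abrasive sheet wound round a light wooden core whose ends show 5 mm at each end, with a thin pale line along the top. It starts lying flat on the bench, turned by up to 0.4 rad from the world x axis, and is the same either end round.
- pad1: one of four alike, fixed, dull blue pads, 112 mm long (own x), 50 mm wide (own y), 2 mm thick, lying side by side 70 mm apart in a row on a fixed plywood tray board (124 x 330 mm, 10 mm thick). Origin: centre of the pad's underside, so its top is 2 mm above it (12 mm above the bench). The pads are numbered along the row towards the board's +y end; pad1 is the first, an end pad.
- pad2: one of four alike, fixed, dull blue pads, 112 mm long (own x), 50 mm wide (own y), 2 mm thick, lying side by side 70 mm apart in a row on a fixed plywood tray board (124 x 330 mm, 10 mm thick). Origin: centre of the pad's underside, so its top is 2 mm above it (12 mm above the bench). The pads are numbered along the row towards the board's +y end; pad2 is the second, a middle pad.
- pad3: one of four alike, fixed, dull blue pads, 112 mm long (own x), 50 mm wide (own y), 2 mm thick, lying side by side 70 mm apart in a row on a fixed plywood tray board (124 x 330 mm, 10 mm thick). Origin: centre of the pad's underside, so its top is 2 mm above it (12 mm above the bench). The pads are numbered along the row towards the board's +y end; pad3 is the third, a middle pad.
- pad4: one of four alike, fixed, dull blue pads, 112 mm long (own x), 50 mm wide (own y), 2 mm thick, lying side by side 70 mm apart in a row on a fixed plywood tray board (124 x 330 mm, 10 mm thick). Origin: centre of the pad's underside, so its top is 2 mm above it (12 mm above the bench). The pads are numbered along the row towards the board's +y end; pad4 is the last, an end pad.
- red_stop: fixed red bar across one end of the tray board, 110 x 18 mm, 22 mm high, origin at the centre of its underside (level with the pads' undersides). It stands 48 mm beyond the centre of either pad1 or pad4 (changes from start to start) and marks the coarse end of the row; a like white bar, not listed, stands at the other end.
- wax_jar: bystander: amber glass jar with metal lid, 68 mm across, 55 mm high, loose on the bench at the robot's left; origin at the centre of its underside. To be left alone.
- screwdriver: bystander: black-handled screwdriver lying loose on the bench at the robot's right; origin on its underside. To be left alone.
- dust_brush: bystander: flat brush with a wooden handle lying loose at the robot's left; origin on its underside. To be left alone.
Things that resemble listed ones, but are neither listed nor needed, are in the scene too. What is shaped like the part that bears mid_brown but blue is not meant. Leave any pink look-alike of the part that bears mid_cream alone.

How it is judged (in metres and radians):
At the end, for the whole second after the job is handed in: From the pad beside the red bar on: near-black, red-brown, tan, cream, one per pad. Each centre within 14 mm horizontally of its pad's centre and 12 to 23 mm above the pad's underside, level within 0.1 rad, lengthwise along the pad within 0.2 rad, released, at rest (((horizontal distance between red_stop and pad1 below 0.1 m and horizontal distance between mid_black and pad1 below 0.014 m and z of mid_black in the frame of pad1 between 0.012 and 0.023 m and angle between the x axis of mid_black and the x axis of pad1, either way round below 0.2 rad and angle between each of mid_black, mid_brown, mid_tan, mid_cream's own z axis and vertical below 0.1 rad and horizontal distance between mid_brown and pad2 below 0.014 m and z of mid_brown in the frame of pad2 between 0.012 and 0.023 m and angle between the x axis of mid_brown and the x axis of pad2, either way round below 0.2 rad and horizontal distance between mid_tan and pad3 below 0.014 m and z of mid_tan in the frame of pad3 between 0.012 and 0.023 m and angle between the x axis of mid_tan and the x axis of pad3, either way round below 0.2 rad and horizontal distance between mid_cream and pad4 below 0.014 m and z of mid_cream in the frame of pad4 between 0.012 and 0.023 m and angle between the x axis of mid_cream and the x axis of pad4, either way round below 0.2 rad) or (horizontal distance between red_stop and pad4 below 0.1 m and horizontal distance between mid_black and pad4 below 0.014 m and z of mid_black in the frame of pad4 between 0.012 and 0.023 m and angle between the x axis of mid_black and the x axis of pad4, either way round below 0.2 rad and angle between each of mid_black, mid_brown, mid_tan, mid_cream's own z axis and vertical below 0.1 rad and horizontal distance between mid_brown and pad3 below 0.014 m and z of mid_brown in the frame of pad3 between 0.012 and 0.023 m and angle between the x axis of mid_brown and the x axis of pad3, either way round below 0.2 rad and horizontal distance between mid_tan and pad2 below 0.014 m and z of mid_tan in the frame of pad2 between 0.012 and 0.023 m and angle between the x axis of mid_tan and the x axis of pad2, either way round below 0.2 rad and horizontal distance between mid_cream and pad1 below 0.014 m and z of mid_cream in the frame of pad1 between 0.012 and 0.023 m and angle between the x axis of mid_cream and the x axis of pad1, either way round below 0.2 rad)) and linear speed of each of block_black, block_brown, block_tan, block_cream below 0.02 m/s); the robot touches nothing.
It fails at once if the jar, screwdriver or brush is moved more than 30 mm (distance of any of wax_jar, screwdriver, dust_brush from where it was at the start of the episode above 0.03 m).
It also fails if it takes over 122 s, if anything falls off the work surface, if the arm or the gripper's body presses on something with over 40 N, if the wrist force passes 120 N, or if a joint passes its speed limit or range.

## Working session

There is one attempt and no reset: what is moved stays moved. The work goes in short steps, Python scripts to look and compute and a tool call to move; the robot and the scene stay as the last step left them, time stands still between calls to the robot, and variables do not carry over. Pictures are saved under pics/ and viewed, and the job is handed in when it is done.

Besides the shell and the picture viewer there is one more tool, called after "Emit:" as name(argument=value, ...) on one line, values as JSON. move_arm: Moves the arm, as the interface text tells. Its arguments: {"type":"object","properties":{"rows":{"type":"array"}},"required":["rows"]}

```bash
mkdir -p pics; python3 - <<'E'
from cell import env
import cv2,numpy as np
for n in("top","scene"):
    p,d=env.read_camera(n); c=env.calibration(n); print(n,c); 
    np.save(f"pics/{n}0_d.npy",d); cv2.imwrite(f"pics/{n}0.png",p)
    print(d.min(),d.max())
print(env.state())
E
```

```text
top {'vertical_fov': 45.23887237889827, 'cx': 264.9643871548198, 'cy': 184.63126043310777, 'eye': array([ 145.3132448 ,   13.11333048, 1411.11997146]), 'rotation': array([ 2.13533470e-01, -4.17881348e-04, -1.48902514e+00])}
0.0 2435.4973
scene {'vertical_fov': 45.119359177774584, 'cx': 254.22982489610126, 'cy': 189.79112716447312, 'eye': array([ 870.15213262, -562.25797794, 1072.52704844]), 'rotation': array([0.61125137, 0.00167814, 0.68033595])}
0.0 2961.0637
{'t': 0.1, 'joints': array([-1.25459095e+00,  4.91494655e-01,  1.55939753e+00,  2.41109532e-06,
        1.09171420e+00, -1.05594277e-01]), 'qvel': array([-1.39858918e-03, -2.51356962e-03, -1.74903603e-03, -8.00965224e-04,
        3.65194023e-04, -4.72425837e-05]), 'tau': array([ 1.32932695e-03, -6.13623333e+01, -2.58605236e+01,  6.93635107e-02,
        4.69677988e-02, -3.72705335e-05]), 'eef_pos': array([ 255.83759942, -570.01507429,  233.1199458 ]), 'tcp_rot': array([-1.57068735e+00,  1.00786321e-03, -1.14899773e+00]), 'ft_force': array([-0.11876439, -0.35756393,  0.532288  ]), 'moment': array([-0.02865689,  0.01777594, -0.01474434]), 'opening': 0.9992063881066356}
```

View pics/top0.png

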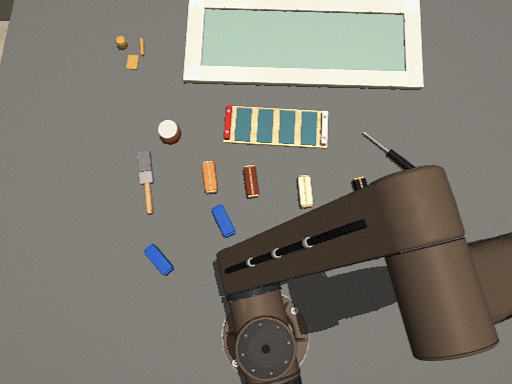

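View pics/scene0.png

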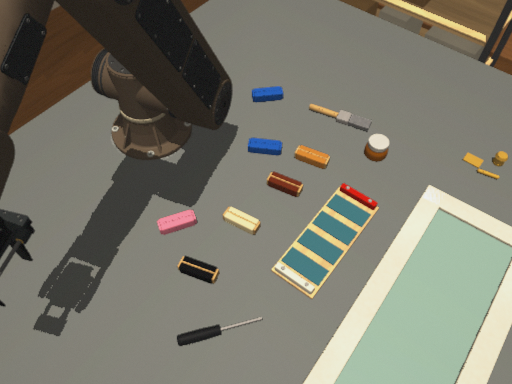

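The top view shows the tray at about (276,127), with the red bar at the left (227,122) and the white bar at the right (325,128). Blocks in the top view are tan (209,177), brown (251,181), cream (305,191) and black (360,184), the last partly hidden by the arm. The scene view shows all four; black is at (198,269). The blue and pink blocks are decoys.

```bash
cat > h.py <<'E'
import numpy as np,cv2
from scipy.spatial.transform import Rotation as R
from cell import env
def ray(name,uv):
    c=env.calibration(name); f=192/np.tan(np.radians(c["vertical_fov"]/2))
    uv=np.atleast_2d(uv).astype(float)
    d=np.c_[(uv[:,0]-c["cx"])/f,-(uv[:,1]-c["cy"])/f,-np.ones(len(uv))]
    M=R.from_euler("xyz",c["rotation"]).as_matrix()
    return c["eye"],d@M.T
def plane(name,uv,z):
    e,d=ray(name,uv); return e+d*((z-e[2])/d[:,2])[:,None]
def depthpts(name,uv,dep):
    e,d=ray(name,uv); u=np.round(np.atleast_2d(uv)).astype(int)
    return e+d*dep[u[:,1],u[:,0]][:,None]
def cloud(name,dep):
    v,u=np.mgrid[0:384,0:512]; return depthpts(name,np.c_[u.ravel(),v.ravel()],dep).reshape(384,512,3)
E
python3 - <<'E'
from h import *
for n,ps in dict(top=dict(red=(227,122),white=(325,128),tan=(209,177),brown=(251,181),cream=(305,191),black=(360,184),bench=(330,170),jar=(168,128),drv=(400,160),brush=(147,175)),
  scene=dict(red=(358,196),white=(296,278),tan=(312,156),brown=(285,183),cream=(241,220),black=(198,269),pink=(177,222),bench=(230,300))).items():
    d=np.load(f"pics/{n}0_d.npy"); im=cv2.imread(f"pics/{n}0.png")
    hsv=cv2.cvtColor(im,cv2.COLOR_BGR2HSV)
    for k,p in ps.items(): print(n,k,depthpts(n,p,d)[0].round(0),hsv[p[1],p[0]])
    cv2.imwrite(f"pics/{n}0z.png",cv2.resize(im[90:220,130:390] if n=="top" else im[80:310,150:400],None,fx=3 if n=="top" else 2.6,fy=3 if n=="top" else 2.6,interpolation=cv2.INTER_CUBIC))
E
```

```text
top red [637. 173.  27.] [  1 198 229]
top white [ 640. -136.   34.] [ 35  11 251]
top tan [453. 210.  35.] [ 16 131 228]
top brown [451.  80.  34.] [ 13 133 218]
top cream [434. -87.  31.] [ 21 101 237]
top black [ 469. -253.   33.] [ 16 120 127]
top bench [ 514. -163.    2.] [ 20  23 133]
top jar [592. 350.  56.] [ 17  19 243]
top drv [ 557. -375.   27.] [ 0  5 49]
top brush [446. 404.  21.] [ 13  29 203]
scene red [643. 164.  34.] [  2 228 215]
scene white [ 653. -137.   34.] [ 30  21 239]
scene tan [466. 201.  33.] [ 16 192 220]
scene brown [462.  76.  31.] [  7 196 122]
scene cream [442. -91.  26.] [ 27  68 238]
scene black [ 453. -268.   34.] [11 54 38]
scene pink [ 316. -203.   30.] [175 101 239]
scene bench [ 556. -270.   -0.] [ 25  23 136]
```

View pics/top0z.png

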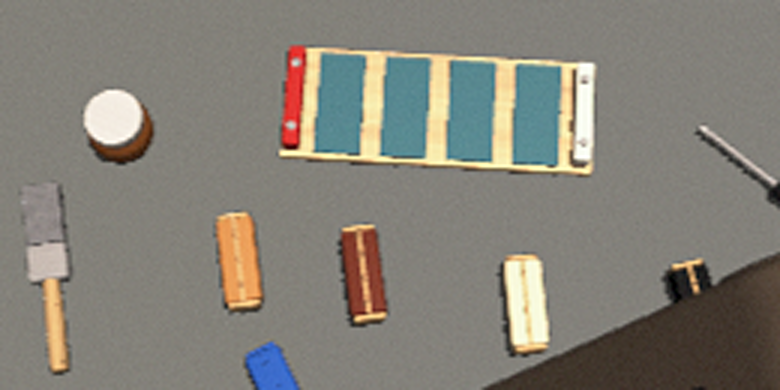

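View pics/scene0z.png

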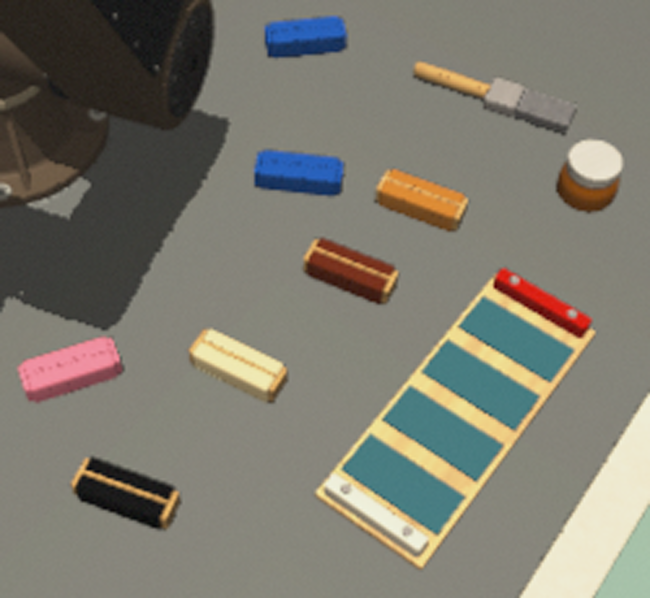

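```bash
cat >> h.py <<'E'
def rect(P):
    (cx,cy),(w,h),a=cv2.minAreaRect(P[:,:2].astype(np.float32)); a=np.radians(a)
    if w<h: w,h=h,w; a+=np.pi/2
    a=(a+np.pi/2)%np.pi-np.pi/2
    return np.round([cx,cy,w,h],1),round(a,3)
def pads(n,im):
    hsv=cv2.cvtColor(im,cv2.COLOR_BGR2HSV)
    m=cv2.inRange(hsv,(88,80,60),(108,255,170))
    out=[]
    cs,_=cv2.findContours(m,cv2.RETR_EXTERNAL,cv2.CHAIN_APPROX_NONE)
    for c in cs:
        if cv2.contourArea(c)<150: continue
        mm=np.zeros_like(m); cv2.drawContours(mm,[c],-1,255,-1)
        v,u=np.nonzero(mm); P=plane(n,np.c_[u,v],12)
        r=rect(P); out.append((P.mean(0)[:2].round(1),*r))
    return sorted(out,key=lambda o:o[0][1])
def blocks(n,dep,lo=20,box=(300,720,-330,300)):
    C=cloud(n,dep); z=C[...,2]
    m=((z>lo)&(z<60)&(C[...,0]>box[0])&(C[...,0]<box[1])&(C[...,1]>box[2])&(C[...,1]<box[3])).astype(np.uint8)
    k,l,st,_=cv2.connectedComponentsWithStats(m)
    im,_=None,None
    for i in range(1,k):
        if st[i,4]<120: continue
        v,u=np.nonzero(l==i)
        P=plane(n,np.c_[u,v],30); yield st[i,:2]+st[i,2:4]//2,st[i,4],np.median(C[l==i][:,2]).round(1),P.mean(0)[:2].round(1),rect(P)
E
python3 - <<'E'
from h import *
for n in("top","scene"):
    im=cv2.imread(f"pics/{n}0.png"); d=np.load(f"pics/{n}0_d.npy")
    print(n)
    for p in pads(n,im): print("pad",p)
    for b in blocks(n,d,22): print(*b)
E
```

```text
top
pad (array([643.1, -85.8]), array([643.7, -85.5, 107.5,  46.4]), np.float64(0.023))
pad (array([641.9, -16. ]), array([642.3, -15.8, 108.1,  46.4]), np.float64(0.025))
pad (array([640.3,  54. ]), array([641.2,  53.9, 107.9,  46.2]), np.float64(0.022))
pad (array([638.2, 123.9]), array([638.9, 123.9, 108.1,  46.3]), np.float64(0.021))
[227 122] 201 32.6 [637.9 172.7] (array([636.7, 172.7, 113.3,  19. ]), np.float64(0.025))
[324 128] 197 31.8 [ 643.8 -132.2] (array([ 643.2, -132. ,  110.3,   18.7]), np.float64(0.018))
[209 176] 384 30.1 [455.5 211.5] (array([456. , 211.6, 101. ,  38.2]), np.float64(0.224))
[251 181] 379 30.3 [452.9  82.9] (array([453.3,  82.8, 100.8,  37.6]), np.float64(0.212))
[304 191] 390 30.3 [435.3 -84.6] (array([435.5, -84.6, 100.1,  38.1]), np.float64(0.169))
[360 183] 133 29.5 [ 475.1 -250.4] (array([ 475.1, -250.9,   38.4,   35. ]), np.float64(-1.211))
[222 216] 315 30.3 [333.6 160.7] (array([330.5, 159.5,  86.4,  37.7]), np.float64(0.556))
scene
pad (array([645.9, -87.3]), array([645.3, -87.3, 109.1,  46.3]), np.float64(0.02))
pad (array([644.7, -17.3]), 
[... 261 characters left out ...]
ay([332.7, 154.8,  91.3,  44.8]), np.float64(0.549))
[312 155] 376 30.1 [461.  208.6] (array([461.2, 208.2, 100.4,  43.4]), np.float64(0.219))
[285 182] 425 30.0 [458.6  79.5] (array([458.6,  78.3, 100.2,  44.8]), np.float64(0.217))
[359 195] 291 31.8 [641.8 169.8] (array([640.8, 168.8, 109.8,  26.4]), np.float64(0.026))
[242 219] 485 30.1 [440.6 -87.8] (array([440.5, -88.3, 101.1,  41.3]), np.float64(0.159))
[179 220] 339 30.1 [ 319.1 -190.6] (array([ 312.7, -197. ,   94.7,   41.6]), np.float64(1.114))
[198 268] 581 30.1 [ 448.4 -264.6] (array([ 448.1, -264.6,  100.1,   39.9]), np.float64(0.311))
[295 277] 364 31.9 [ 648.1 -135.2] (array([ 647. , -135.5,  110.2,   21.9]), np.float64(0.018))
```

```bash
cat >> h.py <<'E'
def plan(x,y,z,block_yaw):
    s=env.state(); c=R.from_euler("xyz",s["tcp_rot"]); t=R.from_euler("xyz",[-np.pi/2,0,block_yaw-np.pi/2])
    print("t",round(s["t"],2),"pos",s["eef_pos"].round(1),"yaw",(s["tcp_rot"]).round(3),"open",round(s["opening"],3),"F",s["ft_force"].round(1))
    print("turn (tool rotvec)",(c.inv()*t).as_rotvec().round(3),"then shift cm",(t.inv().apply(np.array([x,y,z])-s["eef_pos"])/10).round(2))
E
python3 -c "
from h import *
plan(445,-262.5,110,.311)"
```

```text
t 0.1 pos [ 255.8 -570.   233.1] yaw [-1.571e+00  1.000e-03 -1.149e+00] open 0.999 F [-0.1 -0.4  0.5]
turn (tool rotvec) [-0.     0.111 -0.001] then shift cm [-23.49  12.31  27.42]
```

Emit:
move_arm(rows=[{"ry": 0.111},{"tx": -2.6,"tz": 3.0},{"tx": -2.6,"tz": 3.0},{"tx": -2.6,"tz": 3.0},{"tx": -2.6,"tz": 3.0},{"tx": -2.6,"tz": 3.0},{"tx": -2.6,"tz": 3.0},{"tx": -2.6,"tz": 3.0},{"tx": -2.6,"tz": 3.0},{"tx": -2.6,"tz": 3.0}])

```text
validation failed for argument at $.ro...
```

```bash
python3 -c "
from h import *
plan(445,-262.5,110,.311)
for n in ('top','scene'):
    p,d=env.read_camera(n); cv2.imwrite(f'pics/{n}1.png',p); print(n)
    for b in blocks(n,d,22): print(*b)
plan(445,-262.5,110,.311)"
```

```text
t 0.1 pos [ 255.8 -570.   233.1] yaw [-1.571e+00  1.000e-03 -1.149e+00] open 0.999 F [-0.1 -0.4  0.5]
turn (tool rotvec) [-0.     0.111 -0.001] then shift cm [-23.49  12.31  27.42]
top
[227 122] 198 32.4 [638.5 172.8] (array([638. , 172.8, 110.8,  18.8]), np.float64(0.025))
[324 128] 196 32.3 [ 643.7 -132.2] (array([ 643.3, -132. ,  110.1,   19. ]), np.float64(0.022))
[209 176] 382 30.2 [455.8 211.6] (array([456.5, 211.5, 100.2,  38.2]), np.float64(0.218))
[251 181] 381 30.1 [453.5  83. ] (array([453.8,  82.9,  99.7,  37.6]), np.float64(0.212))
[304 191] 383 29.9 [435.9 -84.7] (array([435.9, -84.6,  99.6,  37.8]), np.float64(0.175))
[360 183] 130 30.0 [ 475.2 -250.7] (array([ 475.4, -250.6,   38.8,   34.3]), np.float64(-1.164))
[222 216] 321 30.4 [333.8 160.9] (array([330.5, 159.5,  86.4,  37.7]), np.float64(0.556))
scene
[266 145] 312 29.8 [335.2 155.6] (array([332.4, 154.9,  91.8,  44. ]), np.float64(0.543))
[312 155] 376 30.0 [460.8 208.5] (array([460.7, 207.9,  99.3,  44.4]), np.float64(0.204))
[285 182] 429 30.1 [458.8  79.5] (array([458.5,  79.2, 100.4,  42.9]), np.float64(0.217))
[359 195] 289 31.9 [641. 170.] (array([640.5, 169.3, 109.3,  25.4]), np.float64(0.026))
[242 219] 483 30.3 [440.6 -87.8] (array([440.4, -87.7, 101. ,  39.9]), np.float64(0.159))
[179 220] 344 29.9 [ 318.5 -191. ] (array([ 312.1, -196.2,   92.4,   41.7]), np.float64(1.06))
[198 268] 581 30.0 [ 448.7 -264.5] (array([ 448.1, -264.8,  100. ,   40.2]), np.float64(0.311))
[295 277] 358 32.2 [ 648.  -135.1] (array([ 647.2, -135.4,  110.6,   21.6]), np.float64(0.025))
t 0.2 pos [ 255.8 -570.1  233.3] yaw [-1.571e+00  1.000e-03 -1.149e+00] open 1.0 F [0.3 0.1 0.1]
turn (tool rotvec) [-0.     0.111 -0.001] then shift cm [-23.5   12.33  27.42]
```

The call was refused and nothing moved; perhaps every key is required in each row.

Emit:
move_arm(rows=[{"tx": 0,"ty": 0,"tz": 0,"rx": 0,"ry": 0.111,"rz": 0,"grip": 100},{"tx": -2.6,"ty": 0,"tz": 3.0,"rx": 0,"ry": 0,"rz": 0,"grip": 100},{"tx": -2.6,"ty": 0,"tz": 3.0,"rx": 0,"ry": 0,"rz": 0,"grip": 100},{"tx": -2.6,"ty": 0,"tz": 3.0,"rx": 0,"ry": 0,"rz": 0,"grip": 100},{"tx": -2.6,"ty": 0,"tz": 3.0,"rx": 0,"ry": 0,"rz": 0,"grip": 100},{"tx": -2.6,"ty": 0,"tz": 3.0,"rx": 0,"ry": 0,"rz": 0,"grip": 100},{"tx": -2.6,"ty": 0,"tz": 3.0,"rx": 0,"ry": 0,"rz": 0,"grip": 100},{"tx": -2.6,"ty": 0,"tz": 3.0,"rx": 0,"ry": 0,"rz": 0,"grip": 100},{"tx": -2.6,"ty": 0,"tz": 3.0,"rx": 0,"ry": 0,"rz": 0,"grip": 100},{"tx": -2.6,"ty": 0,"tz": 3.0,"rx": 0,"ry": 0,"rz": 0,"grip": 100}])

```text
t: 1.03
eef_pos: [442.0, -263.1, 233.7]
tcp_rot: [-1.571, -0.0, -1.26]
ft_force: [0.1, -0.2, 0.5]
opening: 1.0
```

```bash
python3 -c "
from h import *
plan(445,-262.5,110,.311)
for n in ('top','scene'):
    p,d=env.read_camera(n); cv2.imwrite(f'pics/{n}1.png',p); print(n)
    for b in blocks(n,d,22): print(*b)
plan(445,-262.5,110,.311)"
```

```text
t 1.03 pos [ 442.  -263.1  233.7] yaw [-1.571 -0.    -1.26 ] open 1.0 F [ 0.1 -0.2  0.5]
turn (tool rotvec) [-0. -0.  0.] then shift cm [ 0.04 12.37  0.3 ]
top
[227 122] 198 32.5 [638.  172.9] (array([638. , 173.1, 110.9,  18.8]), np.float64(0.019))
[324 128] 198 31.9 [ 644.4 -132.2] (array([ 643.3, -133.3,  109.7,   19. ]), np.float64(0.053))
[208 174] 224 30.6 [473.8 218.3] (array([464.8, 214.9,  85. ,  37.1]), np.float64(0.111))
scene
[266 145] 309 29.6 [335.9 155.8] (array([334. , 155.4,  88.9,  44.5]), np.float64(0.532))
[312 155] 380 30.1 [460.9 208.4] (array([460.7, 207.7,  99.2,  44.2]), np.float64(0.223))
[285 182] 418 30.1 [458.3  79.9] (array([458.6,  78.6, 100.4,  44.2]), np.float64(0.217))
[359 196] 294 31.5 [641.8 169.9] (array([641. , 169.1, 110.3,  25.7]), np.float64(0.026))
[242 218] 485 30.1 [440.6 -87.8] (array([440.2, -88.4, 100.4,  41.3]), np.float64(0.159))
[198 268] 582 30.2 [ 448.7 -264.5] (array([ 448.2, -265.1,  100. ,   40.9]), np.float64(0.311))
[295 277] 356 32.1 [ 648. -135.] (array([ 647.2, -135.3,  110.7,   21.6]), np.float64(0.027))
t 1.13 pos [ 443.3 -260.8  233.7] yaw [-1.570e+00  1.000e-03 -1.255e+00] open 1.001 F [-0.3 -0.9  0.4]
turn (tool rotvec) [-0.     0.005 -0.001] then shift cm [ 0.22 12.37  0.11]
```

Emit:
move_arm(rows=[{"tx": 0.2,"ty": 4,"tz": 0.1,"rx": 0,"ry": 0,"rz": 0,"grip": 100},{"tx": 0,"ty": 4,"tz": 0,"rx": 0,"ry": 0,"rz": 0,"grip": 100},{"tx": 0,"ty": 4,"tz": 0,"rx": 0,"ry": 0,"rz": 0,"grip": 100},{"tx": 0,"ty": 4,"tz": 0,"rx": 0,"ry": 0,"rz": 0,"grip": 100},{"tx": 0,"ty": 3,"tz": 0,"rx": 0,"ry": 0,"rz": 0,"grip": 100},{"tx": 0,"ty": 1.7,"tz": 0,"rx": 0,"ry": 0,"rz": 0,"grip": 100},{"tx": 0,"ty": 0,"tz": 0,"rx": 0,"ry": 0,"rz": 0,"grip": 100}])

```text
t: 1.72
eef_pos: [441.5, -266.0, 23.3]
tcp_rot: [-1.574, 0.005, -1.26]
ft_force: [-0.6, 0.3, 0.4]
opening: 1.001
```

```bash
python3 -c "
from h import *
plan(445,-262.5,26,.311)
p,d=env.read_camera('scene'); cv2.imwrite('pics/scene2.png',p[150:350,100:350].repeat(3,0).repeat(3,1))"
```

```text
t 1.72 pos [ 441.5 -266.    23.3] yaw [-1.574  0.005 -1.26 ] open 1.001 F [-0.6  0.3  0.4]
turn (tool rotvec) [ 0.003 -0.001 -0.005] then shift cm [-0.22 -0.27  0.44]
```

View pics/scene2.png

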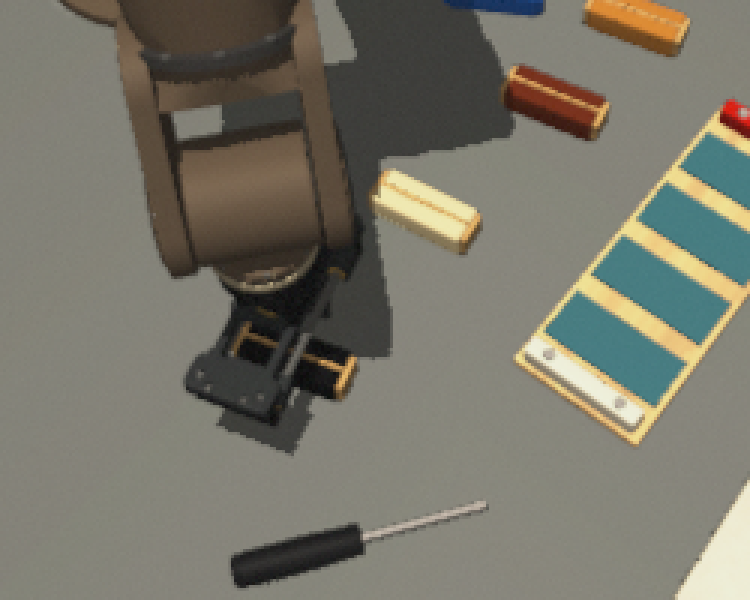

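The fingers straddle the black block, which sits in crop pixels (240-350, 330-390). I'll nudge along the block, close and lift.

Emit:
move_arm(rows=[{"tx": 0,"ty": -0.1,"tz": 0.3,"rx": 0,"ry": 0,"rz": 0,"grip": 100},{"tx": 0,"ty": 0,"tz": 0,"rx": 0,"ry": 0,"rz": 0,"grip": 0},{"tx": 0,"ty": 0,"tz": 0,"rx": 0,"ry": 0,"rz": 0,"grip": 0},{"tx": 0,"ty": 0,"tz": 0,"rx": 0,"ry": 0,"rz": 0,"grip": 0},{"tx": 0,"ty": 0,"tz": 0,"rx": 0,"ry": 0,"rz": 0,"grip": 0},{"tx": 0,"ty": 0,"tz": 0,"rx": 0,"ry": 0,"rz": 0,"grip": 0},{"tx": 0,"ty": 0,"tz": 0,"rx": 0,"ry": 0,"rz": 0,"grip": 0},{"tx": 0,"ty": 0,"tz": 0,"rx": 0,"ry": 0,"rz": 0,"grip": 0}])

```text
t: 2.43
eef_pos: [445.8, -265.6, 27.7]
tcp_rot: [-1.571, -0.0, -1.26]
ft_force: [-0.7, -0.1, 0.6]
opening: 0.566
```

```bash
python3 -c "
from h import *
plan(445,-262.5,26,.311)"
```

```text
t 2.43 pos [ 445.8 -265.6   27.7] yaw [-1.571 -0.    -1.26 ] open 0.566 F [-0.7 -0.1  0.6]
turn (tool rotvec) [-0. -0.  0.] then shift cm [-0.32  0.17  0.01]
```

Emit:
move_arm(rows=[{"tx": -0.2,"ty": 0.1,"tz": 0,"rx": 0,"ry": 0,"rz": 0,"grip": 0},{"tx": 0,"ty": 0,"tz": 0,"rx": 0,"ry": 0,"rz": 0,"grip": 0},{"tx": 0,"ty": 0,"tz": 0,"rx": 0,"ry": 0,"rz": 0,"grip": 0},{"tx": 0,"ty": 0,"tz": 0,"rx": 0,"ry": 0,"rz": 0,"grip": 0},{"tx": 0,"ty": 0,"tz": 0,"rx": 0,"ry": 0,"rz": 0,"grip": 0},{"tx": 0,"ty": -2,"tz": 0,"rx": 0,"ry": 0,"rz": 0,"grip": 0},{"tx": 0,"ty": -4,"tz": 0,"rx": 0,"ry": 0,"rz": 0,"grip": 0},{"tx": 0,"ty": -3,"tz": 0,"rx": 0,"ry": 0,"rz": 0,"grip": 0},{"tx": 0,"ty": 0,"tz": 0,"rx": 0,"ry": 0,"rz": 0,"grip": 0}])

```text
t: 3.18
eef_pos: [446.8, -264.8, 121.4]
tcp_rot: [-1.567, -0.006, -1.26]
ft_force: [0.9, 0.1, -0.2]
opening: 0.398
```

```bash
python3 -c "
from h import *
plan(640,123.3,115,.022)
for n in ('scene',):
    p,d=env.read_camera(n); cv2.imwrite('pics/scene3.png',p); C=cloud(n,d)
plan(640,123.3,115,.022)
"
```

```text
t 3.18 pos [ 446.8 -264.8  121.4] yaw [-1.567 -0.006 -1.26 ] open 0.398 F [ 0.9  0.1 -0.2]
turn (tool rotvec) [-0.005  0.289  0.006] then shift cm [-38.37   0.64  20.17]
t 3.23 pos [ 446.1 -264.3  119.1] yaw [-1.568 -0.004 -1.26 ] open 0.401 F [-0.   0.3 -1.6]
turn (tool rotvec) [-0.004  0.289  0.004] then shift cm [-38.32   0.41  20.23]
```

View pics/scene3.png

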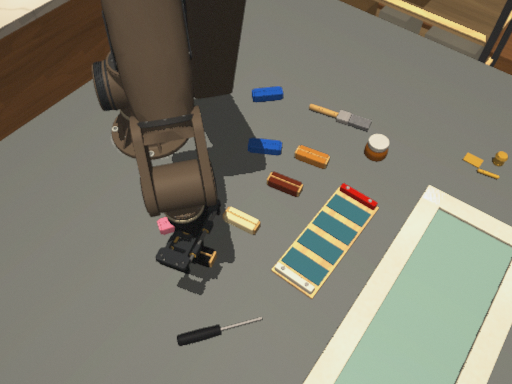

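The black block is held, at an opening of 0.40 (38 mm). Moving towards pad4.

Emit:
move_arm(rows=[{"tx": 0,"ty": 0,"tz": 0,"rx": 0,"ry": 0.096,"rz": 0,"grip": 0},{"tx": 0,"ty": 0,"tz": 0,"rx": 0,"ry": 0.096,"rz": 0,"grip": 0},{"tx": 0,"ty": 0,"tz": 0,"rx": 0,"ry": 0.097,"rz": 0,"grip": 0},{"tx": -2.0,"ty": 0,"tz": 1.0,"rx": 0,"ry": 0,"rz": 0,"grip": 0},{"tx": -3.4,"ty": 0,"tz": 1.8,"rx": 0,"ry": 0,"rz": 0,"grip": 0},{"tx": -3.4,"ty": 0,"tz": 1.8,"rx": 0,"ry": 0,"rz": 0,"grip": 0},{"tx": -3.4,"ty": 0,"tz": 1.8,"rx": 0,"ry": 0,"rz": 0,"grip": 0},{"tx": -3.4,"ty": 0,"tz": 1.8,"rx": 0,"ry": 0,"rz": 0,"grip": 0},{"tx": -3.4,"ty": 0,"tz": 1.8,"rx": 0,"ry": 0,"rz": 0,"grip": 0},{"tx": -3.4,"ty": 0,"tz": 1.8,"rx": 0,"ry": 0,"rz": 0,"grip": 0}])

```text
t: 4.07
eef_pos: [558.3, -35.2, 115.2]
tcp_rot: [-1.573, 0.0, -1.549]
ft_force: [-0.5, -0.9, -0.8]
opening: 0.4
```

```bash
python3 -c "
from h import *
plan(640,123.3,115,.022)"
```

```text
t 4.07 pos [558.3 -35.2 115.2] yaw [-1.573  0.    -1.549] open 0.4 F [-0.5 -0.9 -0.8]
turn (tool rotvec) [ 0.002 -0.    -0.   ] then shift cm [-15.67   0.02   8.52]
```

Emit:
move_arm(rows=[{"tx": -3.4,"ty": 0,"tz": 1.8,"rx": 0,"ry": 0,"rz": 0,"grip": 0},{"tx": -3.4,"ty": 0,"tz": 1.8,"rx": 0,"ry": 0,"rz": 0,"grip": 0},{"tx": -3.4,"ty": 0,"tz": 1.8,"rx": 0,"ry": 0,"rz": 0,"grip": 0},{"tx": -3.4,"ty": 0,"tz": 1.8,"rx": 0,"ry": 0,"rz": 0,"grip": 0},{"tx": -2.1,"ty": 0,"tz": 1.2,"rx": 0,"ry": 0,"rz": 0,"grip": 0},{"tx": 0,"ty": 0,"tz": 0,"rx": 0,"ry": 0,"rz": 0,"grip": 0},{"tx": 0,"ty": 0,"tz": 0,"rx": 0,"ry": 0,"rz": 0,"grip": 0},{"tx": 0,"ty": 0,"tz": 0,"rx": 0,"ry": 0,"rz": 0,"grip": 0}])

```text
t: 4.73
eef_pos: [638.0, 121.2, 115.2]
tcp_rot: [-1.573, -0.0, -1.549]
ft_force: [-0.9, -0.2, -1.5]
opening: 0.4
```

```bash
python3 -c "
from h import *
for n in ('scene','top'):
    p,d=env.read_camera(n); cv2.imwrite(f'pics/{n}4.png',p)
plan(640,123.3,39,.022)
"
```

```text
t 4.83 pos [638.3 120.5 116. ] yaw [-1.572 -0.    -1.55 ] open 0.4 F [-0.3  1.2 -1.4]
turn (tool rotvec) [ 0.001 -0.001  0.   ] then shift cm [-0.27  7.7   0.18]
```

View pics/scene4.png

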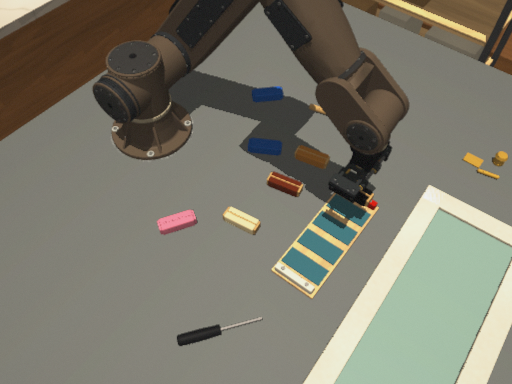

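The arm is above pad4 and the block is held. Descending slowly.

Emit:
move_arm(rows=[{"tx": -0.2,"ty": 2.5,"tz": 0.2,"rx": 0,"ry": 0,"rz": 0,"grip": 0},{"tx": 0,"ty": 2.5,"tz": 0,"rx": 0,"ry": 0,"rz": 0,"grip": 0},{"tx": 0,"ty": 1.5,"tz": 0,"rx": 0,"ry": 0,"rz": 0,"grip": 0},{"tx": 0,"ty": 0.7,"tz": 0,"rx": 0,"ry": 0,"rz": 0,"grip": 0},{"tx": 0,"ty": 0.3,"tz": 0,"rx": 0,"ry": 0,"rz": 0,"grip": 0},{"tx": 0,"ty": 0,"tz": 0,"rx": 0,"ry": 0,"rz": 0,"grip": 0},{"tx": 0,"ty": 0,"tz": 0,"rx": 0,"ry": 0,"rz": 0,"grip": 0}])

```text
t: 5.42
eef_pos: [641.3, 123.4, 42.5]
tcp_rot: [-1.57, 0.0, -1.55]
ft_force: [-0.1, 0.2, -1.1]
opening: 0.399
```

```bash
python3 -c "
from h import *
plan(640,123.3,38.7,.022)
"
```

```text
t 5.42 pos [641.3 123.4  42.5] yaw [-1.57  0.   -1.55] open 0.399 F [-0.1  0.2 -1.1]
turn (tool rotvec) [-0.001 -0.001 -0.   ] then shift cm [ 0.01  0.38 -0.13]
```

Emit:
move_arm(rows=[{"tx": 0,"ty": 0.2,"tz": -0.1,"rx": 0,"ry": 0,"rz": 0,"grip": 0},{"tx": 0,"ty": 0.1,"tz": 0,"rx": 0,"ry": 0,"rz": 0,"grip": 0},{"tx": 0,"ty": 0,"tz": 0,"rx": 0,"ry": 0,"rz": 0,"grip": 0},{"tx": 0,"ty": 0,"tz": 0,"rx": 0,"ry": 0,"rz": 0,"grip": 0}])

```text
t: 5.75
eef_pos: [639.9, 123.7, 39.0]
tcp_rot: [-1.57, -0.0, -1.549]
ft_force: [1.1, 0.2, -1.4]
opening: 0.4
```

```bash
python3 -c "
from h import *
plan(640,123.3,38.7,.022)
"
```

```text
t 5.75 pos [639.9 123.7  39. ] yaw [-1.57  -0.    -1.549] open 0.4 F [ 1.1  0.2 -1.4]
turn (tool rotvec) [-0.001 -0.     0.   ] then shift cm [0.04 0.03 0.01]
```

Releasing to 48%, then up.

Emit:
move_arm(rows=[{"tx": 0,"ty": 0.1,"tz": 0,"rx": 0,"ry": 0,"rz": 0,"grip": 0},{"tx": 0,"ty": 0,"tz": 0,"rx": 0,"ry": 0,"rz": 0,"grip": 48},{"tx": 0,"ty": 0,"tz": 0,"rx": 0,"ry": 0,"rz": 0,"grip": 48},{"tx": 0,"ty": 0,"tz": 0,"rx": 0,"ry": 0,"rz": 0,"grip": 48},{"tx": 0,"ty": 0,"tz": 0,"rx": 0,"ry": 0,"rz": 0,"grip": 48},{"tx": 0,"ty": -1,"tz": 0,"rx": 0,"ry": 0,"rz": 0,"grip": 48},{"tx": 0,"ty": -3,"tz": 0,"rx": 0,"ry": 0,"rz": 0,"grip": 48},{"tx": 0,"ty": -4,"tz": 0,"rx": 0,"ry": 0,"rz": 0,"grip": 48},{"tx": 0,"ty": 0,"tz": 0,"rx": 0,"ry": 0,"rz": 0,"grip": 100},{"tx": 0,"ty": 0,"tz": 0,"rx": 0,"ry": 0,"rz": 0,"grip": 100}])

```text
t: 6.58
eef_pos: [640.8, 123.8, 120.5]
tcp_rot: [-1.566, 0.0, -1.549]
ft_force: [-0.6, 0.1, 0.0]
opening: 0.569
```

```bash
python3 -c "
from h import *
plan(455,82,115,.215)
"
```

```text
t 6.58 pos [640.8 123.8 120.5] yaw [-1.566  0.    -1.549] open 0.569 F [-0.6  0.1  0. ]
turn (tool rotvec) [-0.005 -0.193  0.   ] then shift cm [  0.12   0.55 -19.04]
```

Emit:
move_arm(rows=[{"tx": 0,"ty": 0,"tz": 0,"rx": 0,"ry": -0.096,"rz": 0,"grip": 100},{"tx": 0,"ty": 0,"tz": 0,"rx": 0,"ry": -0.097,"rz": 0,"grip": 100},{"tx": 0,"ty": 0,"tz": -3.8,"rx": 0,"ry": 0,"rz": 0,"grip": 100},{"tx": 0,"ty": 0,"tz": -3.8,"rx": 0,"ry": 0,"rz": 0,"grip": 100},{"tx": 0,"ty": 0,"tz": -3.8,"rx": 0,"ry": 0,"rz": 0,"grip": 100},{"tx": 0,"ty": 0,"tz": -3.8,"rx": 0,"ry": 0,"rz": 0,"grip": 100},{"tx": 0,"ty": 0,"tz": -3.8,"rx": 0,"ry": 0,"rz": 0,"grip": 100},{"tx": 0,"ty": 0,"tz": 0,"rx": 0,"ry": 0,"rz": 0,"grip": 100},{"tx": 0,"ty": 0,"tz": 0,"rx": 0,"ry": 0,"rz": 0,"grip": 100}])

```text
t: 7.33
eef_pos: [452.6, 82.9, 117.5]
tcp_rot: [-1.572, 0.0, -1.356]
ft_force: [1.2, 0.2, 0.4]
opening: 1.0
```

```bash
python3 -c "
from h import *
for n in ('scene','top'):
    p,d=env.read_camera(n); cv2.imwrite(f'pics/{n}5.png',p); print(n)
    for b in blocks(n,d,34 if n=='top' else 22): print(*b)
plan(455,82,26,.215)
"
```

```text
scene
[262 144] 185 30.5 [320.7 147.9] (array([321. , 147.5,  64.2,  45. ]), np.float64(0.532))
[314 155] 355 30.2 [463.5 209.5] (array([463.6, 207.9,  95.9,  45.1]), np.float64(0.223))
[285 182] 367 29.6 [462.5  78.7] (array([458.5,  78.2, 100. ,  44.5]), np.float64(0.224))
[359 195] 291 31.9 [641.6 170. ] (array([640.8, 169. , 109.8,  26. ]), np.float64(0.022))
[350 206] 573 41.5 [641.3 125.8] (array([640.5, 125.9, 103.2,  50.4]), np.float64(0.038))
[242 219] 480 30.2 [440.9 -87.6] (array([440.1, -87.8, 100.4,  39.8]), np.float64(0.149))
[179 220] 336 29.9 [ 319.  -190.4] (array([ 313. , -197.2,   94.4,   40.4]), np.float64(1.104))
[295 277] 357 32.2 [ 647.6 -135.1] (array([ 647. , -135.5,  110.2,   21.6]), np.float64(0.02))
top
[242 118] 271 42.3 [654.2 126.8] (array([654.9, 127.2,  77. ,  38. ]), np.float64(0.082))
t 7.43 pos [455.   83.2 117.5] yaw [-1.57  -0.    -1.356] open 1.001 F [0.7 0.9 0.1]
turn (tool rotvec) [-0.001 -0.     0.   ] then shift cm [ 0.12  9.15 -0.02]
```

View pics/scene5.png

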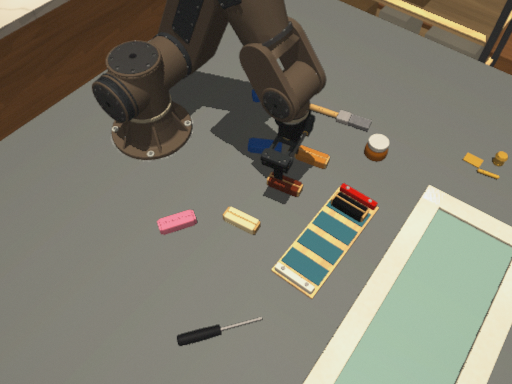

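View pics/top5.png

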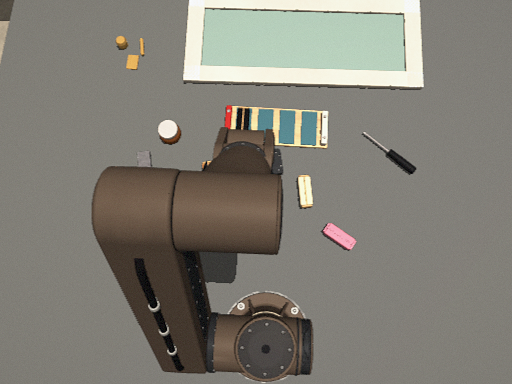

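Black sits on pad4 by the red bar (scene 350,206). Grasping brown next.

Emit:
move_arm(rows=[{"tx": 0.1,"ty": 3.5,"tz": 0,"rx": 0,"ry": 0,"rz": 0,"grip": 100},{"tx": 0,"ty": 3.5,"tz": 0,"rx": 0,"ry": 0,"rz": 0,"grip": 100},{"tx": 0,"ty": 1.5,"tz": 0,"rx": 0,"ry": 0,"rz": 0,"grip": 100},{"tx": 0,"ty": 0.6,"tz": 0,"rx": 0,"ry": 0,"rz": 0,"grip": 100},{"tx": 0,"ty": 0,"tz": 0,"rx": 0,"ry": 0,"rz": 0,"grip": 0},{"tx": 0,"ty": 0,"tz": 0,"rx": 0,"ry": 0,"rz": 0,"grip": 0},{"tx": 0,"ty": 0,"tz": 0,"rx": 0,"ry": 0,"rz": 0,"grip": 0},{"tx": 0,"ty": 0,"tz": 0,"rx": 0,"ry": 0,"rz": 0,"grip": 0}])

```text
t: 8.1
eef_pos: [455.1, 82.3, 27.6]
tcp_rot: [-1.569, -0.0, -1.356]
ft_force: [-0.6, 0.1, 0.1]
opening: 0.78
```

```bash
python3 -c "
from h import *
plan(455,82,26,.215)
"
```

```text
t 8.1 pos [455.1  82.3  27.6] yaw [-1.569 -0.    -1.356] open 0.78 F [-0.6  0.1  0.1]
turn (tool rotvec) [-0.002 -0.     0.   ] then shift cm [ 0.02  0.16 -0.01]
```

Emit:
move_arm(rows=[{"tx": 0,"ty": 0.1,"tz": 0,"rx": 0,"ry": 0,"rz": 0,"grip": 0},{"tx": 0,"ty": 0,"tz": 0,"rx": 0,"ry": 0,"rz": 0,"grip": 0},{"tx": 0,"ty": 0,"tz": 0,"rx": 0,"ry": 0,"rz": 0,"grip": 0},{"tx": 0,"ty": 0,"tz": 0,"rx": 0,"ry": 0,"rz": 0,"grip": 0},{"tx": 0,"ty": 0,"tz": 0,"rx": 0,"ry": 0,"rz": 0,"grip": 0},{"tx": 0,"ty": 0,"tz": 0,"rx": 0,"ry": 0,"rz": 0,"grip": 0},{"tx": 0,"ty": 0,"tz": 0,"rx": 0,"ry": 0,"rz": 0,"grip": 0},{"tx": 0,"ty": 0,"tz": 0,"rx": 0,"ry": 0,"rz": 0,"grip": 0},{"tx": 0,"ty": 0,"tz": 0,"rx": 0,"ry": 0,"rz": 0,"grip": 0},{"tx": 0,"ty": 0,"tz": 0,"rx": 0,"ry": 0,"rz": 0,"grip": 0}])

```text
t: 8.93
eef_pos: [454.4, 82.2, 25.7]
tcp_rot: [-1.571, -0.0, -1.356]
ft_force: [-0.7, 0.2, 4.1]
opening: 0.399
```

Emit:
move_arm(rows=[{"tx": 0,"ty": -2,"tz": 0,"rx": 0,"ry": 0,"rz": 0,"grip": 0},{"tx": 0,"ty": -4,"tz": 0,"rx": 0,"ry": 0,"rz": 0,"grip": 0},{"tx": 0,"ty": -3,"tz": 0,"rx": 0,"ry": 0,"rz": 0,"grip": 0},{"tx": 0,"ty": 0,"tz": 0,"rx": 0,"ry": 0.096,"rz": 0,"grip": 0},{"tx": 0,"ty": 0,"tz": 0,"rx": 0,"ry": 0.097,"rz": 0,"grip": 0},{"tx": 0,"ty": 0,"tz": 0,"rx": 0,"ry": 0,"rz": 0,"grip": 0}])

```text
t: 9.43
eef_pos: [454.4, 82.2, 116.0]
tcp_rot: [-1.57, -0.0, -1.553]
ft_force: [0.2, -0.8, -2.0]
opening: 0.397
```

```bash
python3 -c "
from h import *
plan(641.7,53.3,115,.022)
"
```

```text
t 9.43 pos [454.4  82.2 116. ] yaw [-1.57  -0.    -1.553] open 0.397 F [ 0.2 -0.8 -2. ]
turn (tool rotvec) [-0.001 -0.005  0.   ] then shift cm [ 3.3   0.1  18.67]
```

Emit:
move_arm(rows=[{"tx": 0.3,"ty": 0,"tz": 1.7,"rx": 0,"ry": 0,"rz": 0,"grip": 0},{"tx": 0.6,"ty": 0,"tz": 3.4,"rx": 0,"ry": 0,"rz": 0,"grip": 0},{"tx": 0.6,"ty": 0,"tz": 3.4,"rx": 0,"ry": 0,"rz": 0,"grip": 0},{"tx": 0.6,"ty": 0,"tz": 3.4,"rx": 0,"ry": 0,"rz": 0,"grip": 0},{"tx": 0.6,"ty": 0,"tz": 3.4,"rx": 0,"ry": 0,"rz": 0,"grip": 0},{"tx": 0.4,"ty": 0,"tz": 2.2,"rx": 0,"ry": 0,"rz": 0,"grip": 0},{"tx": 0.2,"ty": 0,"tz": 1.2,"rx": 0,"ry": 0,"rz": 0,"grip": 0},{"tx": 0,"ty": 0,"tz": 0,"rx": 0,"ry": 0,"rz": 0,"grip": 0},{"tx": 0,"ty": 0,"tz": 0,"rx": 0,"ry": 0,"rz": 0,"grip": 0},{"tx": 0,"ty": 0,"tz": 0,"rx": 0,"ry": 0,"rz": 0,"grip": 0}])

```text
t: 10.27
eef_pos: [640.8, 53.5, 114.9]
tcp_rot: [-1.573, 0.0, -1.547]
ft_force: [0.0, -0.0, -1.8]
opening: 0.4
```

```bash
python3 -c "
from h import *
plan(641.7,53.3,38,.022)
"
```

```text
t 10.27 pos [640.8  53.5 114.9] yaw [-1.573  0.    -1.547] open 0.4 F [ 0.  -0.  -1.8]
turn (tool rotvec) [ 0.002  0.001 -0.   ] then shift cm [0.02 7.69 0.09]
```

Emit:
move_arm(rows=[{"tx": 0,"ty": 2.5,"tz": 0.1,"rx": 0,"ry": 0,"rz": 0,"grip": 0},{"tx": 0,"ty": 2.5,"tz": 0,"rx": 0,"ry": 0,"rz": 0,"grip": 0},{"tx": 0,"ty": 1.5,"tz": 0,"rx": 0,"ry": 0,"rz": 0,"grip": 0},{"tx": 0,"ty": 0.6,"tz": 0,"rx": 0,"ry": 0,"rz": 0,"grip": 0},{"tx": 0,"ty": 0.3,"tz": 0,"rx": 0,"ry": 0,"rz": 0,"grip": 0},{"tx": 0,"ty": 0.2,"tz": 0,"rx": 0,"ry": 0,"rz": 0,"grip": 0},{"tx": 0,"ty": 0,"tz": 0,"rx": 0,"ry": 0,"rz": 0,"grip": 0},{"tx": 0,"ty": 0,"tz": 0,"rx": 0,"ry": 0,"rz": 0,"grip": 0},{"tx": 0,"ty": 0,"tz": 0,"rx": 0,"ry": 0,"rz": 0,"grip": 0}])

```text
t: 11.02
eef_pos: [643.4, 53.3, 40.5]
tcp_rot: [-1.569, -0.0, -1.549]
ft_force: [0.4, -0.9, -1.4]
opening: 0.397
```

```bash
python3 -c "
from h import *
plan(641.7,53.3,38,.022)
"
```

```text
t 11.02 pos [643.4  53.3  40.5] yaw [-1.569 -0.    -1.549] open 0.397 F [ 0.4 -0.9 -1.4]
turn (tool rotvec) [-0.001  0.     0.   ] then shift cm [-0.    0.25 -0.17]
```

Emit:
move_arm(rows=[{"tx": 0,"ty": 0.1,"tz": -0.1,"rx": 0,"ry": 0,"rz": 0,"grip": 0},{"tx": 0,"ty": 0,"tz": 0,"rx": 0,"ry": 0,"rz": 0,"grip": 0},{"tx": 0,"ty": 0,"tz": 0,"rx": 0,"ry": 0,"rz": 0,"grip": 48},{"tx": 0,"ty": 0,"tz": 0,"rx": 0,"ry": 0,"rz": 0,"grip": 48},{"tx": 0,"ty": 0,"tz": 0,"rx": 0,"ry": 0,"rz": 0,"grip": 48},{"tx": 0,"ty": 0,"tz": 0,"rx": 0,"ry": 0,"rz": 0,"grip": 48},{"tx": 0,"ty": -1,"tz": 0,"rx": 0,"ry": 0,"rz": 0,"grip": 48},{"tx": 0,"ty": -3,"tz": 0,"rx": 0,"ry": 0,"rz": 0,"grip": 48},{"tx": 0,"ty": -4,"tz": 0,"rx": 0,"ry": 0,"rz": 0,"grip": 48},{"tx": 0,"ty": 0,"tz": 0,"rx": 0,"ry": 0,"rz": 0,"grip": 100}])

```text
t: 11.85
eef_pos: [644.8, 53.4, 126.0]
tcp_rot: [-1.561, -0.0, -1.549]
ft_force: [-0.4, 0.3, 0.7]
opening: 0.513
```

```bash
python3 -c "
from h import *
plan(457.5,210.7,115,.218)
"
```

```text
t 11.85 pos [644.8  53.4 126. ] yaw [-1.561 -0.    -1.549] open 0.513 F [-0.4  0.3  0.7]
turn (tool rotvec) [-0.01  -0.196  0.001] then shift cm [-19.41   1.1  -14.89]
```

Emit:
move_arm(rows=[{"tx": 0,"ty": 0,"tz": 0,"rx": 0,"ry": -0.098,"rz": 0,"grip": 100},{"tx": 0,"ty": 0,"tz": 0,"rx": 0,"ry": -0.098,"rz": 0,"grip": 100},{"tx": -2.8,"ty": 0,"tz": -2.1,"rx": 0,"ry": 0,"rz": 0,"grip": 100},{"tx": -2.8,"ty": 0,"tz": -2.1,"rx": 0,"ry": 0,"rz": 0,"grip": 100},{"tx": -2.8,"ty": 0,"tz": -2.1,"rx": 0,"ry": 0,"rz": 0,"grip": 100},{"tx": -2.8,"ty": 0,"tz": -2.1,"rx": 0,"ry": 0,"rz": 0,"grip": 100},{"tx": -2.8,"ty": 0,"tz": -2.1,"rx": 0,"ry": 0,"rz": 0,"grip": 100},{"tx": -2.8,"ty": 0,"tz": -2.1,"rx": 0,"ry": 0,"rz": 0,"grip": 100},{"tx": -2.6,"ty": 0,"tz": -2.0,"rx": 0,"ry": 0,"rz": 0,"grip": 100},{"tx": 0,"ty": 0,"tz": 0,"rx": 0,"ry": 0,"rz": 0,"grip": 100}])

```text
t: 12.68
eef_pos: [453.7, 213.5, 119.3]
tcp_rot: [-1.572, 0.0, -1.35]
ft_force: [0.2, 0.2, -0.5]
opening: 0.999
```

```bash
python3 -c "
from h import *
n='scene'
p,d=env.read_camera(n); cv2.imwrite(f'pics/{n}6.png',p); print(n)
for b in blocks(n,d,22): print(*b)
plan(457.5,210.7,26,.218)
"
```

```text
scene
[266 145] 303 29.9 [335.5 156.1] (array([333.1, 154.5,  91.7,  45.5]), np.float64(0.514))
[312 155] 365 29.8 [462.4 207.8] (array([461.4, 207.6, 100.5,  44.7]), np.float64(0.219))
[359 195] 291 31.7 [641.4 170. ] (array([640.8, 168.9, 109.8,  26.1]), np.float64(0.026))
[350 206] 572 41.6 [641.3 125.6] (array([640.7, 125.5, 103.3,  51. ]), np.float64(0.014))
[242 219] 479 30.0 [440.7 -87.8] (array([440.6, -87.6, 100.6,  39.9]), np.float64(0.159))
[179 220] 342 30.0 [ 318.8 -190.4] (array([ 312.4, -196.4,   92.3,   42.7]), np.float64(1.054))
[336 224] 608 41.7 [643.6  55. ] (array([642.6,  54.5, 103.1,  49.7]), np.float64(0.019))
[295 277] 361 31.9 [ 648.1 -135.2] (array([ 647.3, -135.9,  110.6,   22.5]), np.float64(0.02))
t 12.73 pos [456.  212.6 119.5] yaw [-1.57  0.   -1.35] open 1.002 F [-0.2  0.1 -0.2]
turn (tool rotvec) [-0.     0.003 -0.   ] then shift cm [0.22 9.35 0.11]
```

View pics/scene6.png

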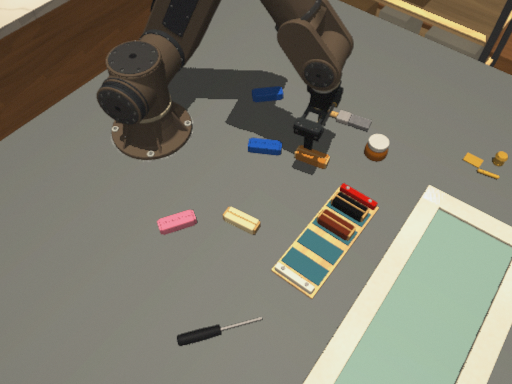

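Brown is on pad3 (scene 336,224). Grasping tan.

Emit:
move_arm(rows=[{"tx": 0.2,"ty": 3.5,"tz": 0,"rx": 0,"ry": 0,"rz": 0,"grip": 100},{"tx": 0,"ty": 3.5,"tz": 0,"rx": 0,"ry": 0,"rz": 0,"grip": 100},{"tx": 0,"ty": 1.6,"tz": 0,"rx": 0,"ry": 0,"rz": 0,"grip": 100},{"tx": 0,"ty": 0.7,"tz": 0,"rx": 0,"ry": 0,"rz": 0,"grip": 100},{"tx": 0,"ty": 0,"tz": 0,"rx": 0,"ry": 0,"rz": 0,"grip": 100},{"tx": 0,"ty": 0,"tz": 0,"rx": 0,"ry": 0,"rz": 0,"grip": 0},{"tx": 0,"ty": 0,"tz": 0,"rx": 0,"ry": 0,"rz": 0,"grip": 0},{"tx": 0,"ty": 0,"tz": 0,"rx": 0,"ry": 0,"rz": 0,"grip": 0}])

```text
t: 13.4
eef_pos: [458.8, 209.3, 26.8]
tcp_rot: [-1.569, 0.0, -1.353]
ft_force: [-0.2, 0.1, 0.1]
opening: 0.848
```

```bash
python3 -c "
from h import *
plan(457.5,210.7,26,.218)
"
```

```text
t 13.4 pos [458.8 209.3  26.8] yaw [-1.569  0.    -1.353] open 0.848 F [-0.2  0.1  0.1]
turn (tool rotvec) [-0.002 -0.    -0.   ] then shift cm [-0.17  0.08 -0.09]
```

Emit:
move_arm(rows=[{"tx": 0,"ty": 0,"tz": -0.1,"rx": 0,"ry": 0,"rz": 0,"grip": 0},{"tx": 0,"ty": 0,"tz": 0,"rx": 0,"ry": 0,"rz": 0,"grip": 0},{"tx": 0,"ty": 0,"tz": 0,"rx": 0,"ry": 0,"rz": 0,"grip": 0},{"tx": 0,"ty": 0,"tz": 0,"rx": 0,"ry": 0,"rz": 0,"grip": 0},{"tx": 0,"ty": 0,"tz": 0,"rx": 0,"ry": 0,"rz": 0,"grip": 0},{"tx": 0,"ty": 0,"tz": 0,"rx": 0,"ry": 0,"rz": 0,"grip": 0},{"tx": 0,"ty": 0,"tz": 0,"rx": 0,"ry": 0,"rz": 0,"grip": 0},{"tx": 0,"ty": 0,"tz": 0,"rx": 0,"ry": 0,"rz": 0,"grip": 0},{"tx": 0,"ty": 0,"tz": 0,"rx": 0,"ry": 0,"rz": 0,"grip": 0},{"tx": 0,"ty": 0,"tz": 0,"rx": 0,"ry": 0,"rz": 0,"grip": 0}])

```text
t: 14.23
eef_pos: [457.1, 209.0, 25.6]
tcp_rot: [-1.571, -0.0, -1.353]
ft_force: [0.7, 1.3, 1.0]
opening: 0.396
```

Emit:
move_arm(rows=[{"tx": 0,"ty": 0,"tz": 0,"rx": 0,"ry": 0,"rz": 0,"grip": 0},{"tx": 0,"ty": 0,"tz": 0,"rx": 0,"ry": 0,"rz": 0,"grip": 0},{"tx": 0,"ty": -2,"tz": 0,"rx": 0,"ry": 0,"rz": 0,"grip": 0},{"tx": 0,"ty": -4,"tz": 0,"rx": 0,"ry": 0,"rz": 0,"grip": 0},{"tx": 0,"ty": -3,"tz": 0,"rx": 0,"ry": 0,"rz": 0,"grip": 0},{"tx": 0,"ty": 0,"tz": 0,"rx": 0,"ry": 0.097,"rz": 0,"grip": 0},{"tx": 0,"ty": 0,"tz": 0,"rx": 0,"ry": 0.099,"rz": 0,"grip": 0},{"tx": 0,"ty": 0,"tz": 0,"rx": 0,"ry": 0,"rz": 0,"grip": 0},{"tx": 0,"ty": 0,"tz": 0,"rx": 0,"ry": 0,"rz": 0,"grip": 0}])

```text
t: 14.98
eef_pos: [456.8, 208.9, 115.4]
tcp_rot: [-1.571, -0.0, -1.546]
ft_force: [0.8, -0.0, -1.5]
opening: 0.396
```

```bash
python3 -c "
from h import *
plan(643,-16.6,115,.022)
"
```

```text
t 14.98 pos [456.8 208.9 115.4] yaw [-1.571 -0.    -1.546] open 0.396 F [ 0.8 -0.  -1.5]
turn (tool rotvec) [0.    0.003 0.   ] then shift cm [22.95  0.04 18.12]
```

Emit:
move_arm(rows=[{"tx": 1.5,"ty": 0,"tz": 1.2,"rx": 0,"ry": 0,"rz": 0,"grip": 0},{"tx": 2.9,"ty": 0,"tz": 2.3,"rx": 0,"ry": 0,"rz": 0,"grip": 0},{"tx": 2.9,"ty": 0,"tz": 2.3,"rx": 0,"ry": 0,"rz": 0,"grip": 0},{"tx": 2.9,"ty": 0,"tz": 2.3,"rx": 0,"ry": 0,"rz": 0,"grip": 0},{"tx": 2.9,"ty": 0,"tz": 2.3,"rx": 0,"ry": 0,"rz": 0,"grip": 0},{"tx": 2.9,"ty": 0,"tz": 2.3,"rx": 0,"ry": 0,"rz": 0,"grip": 0},{"tx": 2.9,"ty": 0,"tz": 2.3,"rx": 0,"ry": 0,"rz": 0,"grip": 0},{"tx": 2.9,"ty": 0,"tz": 2.3,"rx": 0,"ry": 0,"rz": 0,"grip": 0},{"tx": 1.1,"ty": 0,"tz": 0.8,"rx": 0,"ry": 0,"rz": 0,"grip": 0}])

```text
t: 15.73
eef_pos: [645.3, -19.7, 114.7]
tcp_rot: [-1.57, -0.001, -1.548]
ft_force: [-0.8, -0.2, -1.1]
opening: 0.398
```

Emit:
move_arm(rows=[{"tx": 0,"ty": 0,"tz": 0,"rx": 0,"ry": 0,"rz": 0,"grip": 0},{"tx": 0,"ty": 0,"tz": 0,"rx": 0,"ry": 0,"rz": 0,"grip": 0},{"tx": 0,"ty": 0,"tz": 0,"rx": 0,"ry": 0,"rz": 0,"grip": 0}])

```text
t: 15.98
eef_pos: [642.0, -15.1, 115.0]
tcp_rot: [-1.573, 0.0, -1.547]
ft_force: [-0.3, 0.3, -1.6]
opening: 0.4
```

```bash
python3 -c "
from h import *
plan(643,-16.6,38,.022)
"
```

```text
t 15.98 pos [642.  -15.1 115. ] yaw [-1.573  0.    -1.547] open 0.4 F [-0.3  0.3 -1.6]
turn (tool rotvec) [ 0.002  0.002 -0.   ] then shift cm [0.16 7.7  0.1 ]
```

Emit:
move_arm(rows=[{"tx": 0.1,"ty": 2.5,"tz": 0,"rx": 0,"ry": 0,"rz": 0,"grip": 0},{"tx": 0,"ty": 2.5,"tz": 0,"rx": 0,"ry": 0,"rz": 0,"grip": 0},{"tx": 0,"ty": 1.5,"tz": 0,"rx": 0,"ry": 0,"rz": 0,"grip": 0},{"tx": 0,"ty": 0.6,"tz": 0,"rx": 0,"ry": 0,"rz": 0,"grip": 0},{"tx": 0,"ty": 0.3,"tz": 0,"rx": 0,"ry": 0,"rz": 0,"grip": 0},{"tx": 0,"ty": 0.2,"tz": 0,"rx": 0,"ry": 0,"rz": 0,"grip": 0},{"tx": 0,"ty": 0,"tz": 0,"rx": 0,"ry": 0,"rz": 0,"grip": 0},{"tx": 0,"ty": 0,"tz": 0,"rx": 0,"ry": 0,"rz": 0,"grip": 0},{"tx": 0,"ty": 0,"tz": 0,"rx": 0,"ry": 0,"rz": 0,"grip": 0}])

```text
t: 16.73
eef_pos: [643.4, -17.0, 40.5]
tcp_rot: [-1.57, -0.0, -1.549]
ft_force: [-0.1, 0.0, -1.5]
opening: 0.399
```

```bash
python3 -c "
from h import *
plan(643,-16.6,38,.022)
"
```

```text
t 16.73 pos [643.4 -17.   40.5] yaw [-1.57  -0.    -1.549] open 0.399 F [-0.1  0.  -1.5]
turn (tool rotvec) [-0.001 -0.     0.   ] then shift cm [-0.04  0.25 -0.03]
```

Emit:
move_arm(rows=[{"tx": 0,"ty": 0.1,"tz": 0,"rx": 0,"ry": 0,"rz": 0,"grip": 0},{"tx": 0,"ty": 0,"tz": 0,"rx": 0,"ry": 0,"rz": 0,"grip": 0},{"tx": 0,"ty": 0,"tz": 0,"rx": 0,"ry": 0,"rz": 0,"grip": 48},{"tx": 0,"ty": 0,"tz": 0,"rx": 0,"ry": 0,"rz": 0,"grip": 48},{"tx": 0,"ty": 0,"tz": 0,"rx": 0,"ry": 0,"rz": 0,"grip": 48},{"tx": 0,"ty": 0,"tz": 0,"rx": 0,"ry": 0,"rz": 0,"grip": 48},{"tx": 0,"ty": -1,"tz": 0,"rx": 0,"ry": 0,"rz": 0,"grip": 48},{"tx": 0,"ty": -3,"tz": 0,"rx": 0,"ry": 0,"rz": 0,"grip": 48},{"tx": 0,"ty": -4,"tz": 0,"rx": 0,"ry": 0,"rz": 0,"grip": 48},{"tx": 0,"ty": 0,"tz": 0,"rx": 0,"ry": 0,"rz": 0,"grip": 100}])

```text
t: 17.57
eef_pos: [645.8, -17.3, 126.0]
tcp_rot: [-1.561, -0.002, -1.549]
ft_force: [0.7, 0.3, 0.7]
opening: 0.512
```

```bash
python3 -c "
from h import *
plan(437,-85.3,115,.165)
"
```

```text
t 17.57 pos [645.8 -17.3 126. ] yaw [-1.561 -0.002 -1.549] open 0.512 F [0.7 0.3 0.7]
turn (tool rotvec) [-0.01  -0.143  0.002] then shift cm [  3.28   1.1  -21.71]
```

Emit:
move_arm(rows=[{"tx": 0,"ty": 0,"tz": 0,"rx": 0,"ry": -0.07,"rz": 0,"grip": 100},{"tx": 0,"ty": 0,"tz": 0,"rx": 0,"ry": -0.073,"rz": 0,"grip": 100},{"tx": 0.6,"ty": 0,"tz": -3.6,"rx": 0,"ry": 0,"rz": 0,"grip": 100},{"tx": 0.6,"ty": 0,"tz": -3.6,"rx": 0,"ry": 0,"rz": 0,"grip": 100},{"tx": 0.6,"ty": 0,"tz": -3.6,"rx": 0,"ry": 0,"rz": 0,"grip": 100},{"tx": 0.5,"ty": 0,"tz": -3.6,"rx": 0,"ry": 0,"rz": 0,"grip": 100},{"tx": 0.5,"ty": 0,"tz": -3.6,"rx": 0,"ry": 0,"rz": 0,"grip": 100},{"tx": 0.5,"ty": 0,"tz": -3.4,"rx": 0,"ry": 0,"rz": 0,"grip": 100},{"tx": 0,"ty": 0,"tz": 0,"rx": 0,"ry": 0,"rz": 0,"grip": 100}])

```text
t: 18.32
eef_pos: [432.3, -85.0, 119.2]
tcp_rot: [-1.573, 0.001, -1.407]
ft_force: [1.2, -0.1, 0.3]
opening: 0.999
```

```bash
python3 -c "
from h import *
n='scene'
p,d=env.read_camera(n); cv2.imwrite(f'pics/{n}7.png',p); print(n)
for b in blocks(n,d,22): print(*b)
plan(437,-85.3,26,.165)
"
```

```text
scene
[269 145] 236 30.2 [343.2 161.3] (array([340.4, 159.7,  73.9,  43.6]), np.float64(0.514))
[359 196] 289 31.5 [642.1 170.1] (array([641. , 169.4, 110.3,  25.3]), np.float64(0.022))
[350 206] 578 41.3 [641.2 125.6] (array([640.4, 125.5, 102.8,  50.6]), np.float64(0.023))
[179 220] 337 29.9 [ 318.7 -190.6] (array([ 311.9, -195.9,   92.3,   41.6]), np.float64(1.046))
[242 220] 403 29.8 [449.4 -87.4] (array([440.7, -88.3, 100.6,  41.3]), np.float64(0.159))
[336 224] 609 41.5 [643.4  54.9] (array([642.6,  54.4, 103.2,  50. ]), np.float64(0.008))
[322 243] 636 41.8 [645.2 -15.3] (array([644.5, -15.7, 103.1,  47.8]), np.float64(0.023))
[295 277] 365 31.9 [ 648.1 -135.2] (array([ 647. , -135.6,  110.2,   22.3]), np.float64(0.012))
t 18.37 pos [435.4 -85.2 119.5] yaw [-1.571 -0.    -1.408] open 1.0 F [ 0.  -0.4 -0.1]
turn (tool rotvec) [ 0.    -0.002  0.   ] then shift cm [0.04 9.35 0.16]
```

View pics/scene7.png

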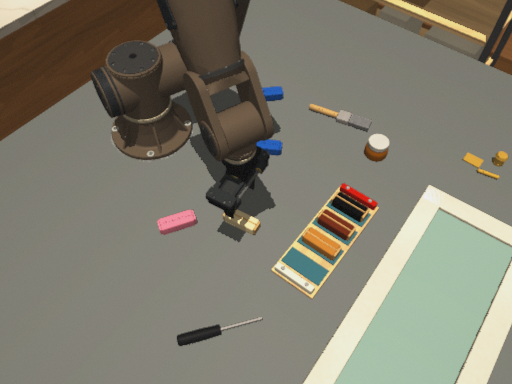

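Tan is on pad2 (scene 322,243). Grasping cream.

Emit:
move_arm(rows=[{"tx": 0,"ty": 3.5,"tz": 0.1,"rx": 0,"ry": 0,"rz": 0,"grip": 100},{"tx": 0,"ty": 3.5,"tz": 0,"rx": 0,"ry": 0,"rz": 0,"grip": 100},{"tx": 0,"ty": 1.6,"tz": 0,"rx": 0,"ry": 0,"rz": 0,"grip": 100},{"tx": 0,"ty": 0.7,"tz": 0,"rx": 0,"ry": 0,"rz": 0,"grip": 100},{"tx": 0,"ty": 0,"tz": 0,"rx": 0,"ry": 0,"rz": 0,"grip": 100},{"tx": 0,"ty": 0,"tz": 0,"rx": 0,"ry": 0,"rz": 0,"grip": 0},{"tx": 0,"ty": 0,"tz": 0,"rx": 0,"ry": 0,"rz": 0,"grip": 0},{"tx": 0,"ty": 0,"tz": 0,"rx": 0,"ry": 0,"rz": 0,"grip": 0}])

```text
t: 19.03
eef_pos: [439.0, -84.7, 26.7]
tcp_rot: [-1.569, -0.001, -1.406]
ft_force: [-0.7, 0.2, 0.3]
opening: 0.843
```

```bash
python3 -c "
from h import *
plan(437,-85.3,26,.165)
"
```

```text
t 19.03 pos [439.  -84.7  26.7] yaw [-1.569e+00 -1.000e-03 -1.406e+00] open 0.843 F [-0.7  0.2  0.3]
turn (tool rotvec) [-0.002 -0.     0.001] then shift cm [ 0.03  0.07 -0.21]
```

Emit:
move_arm(rows=[{"tx": 0,"ty": 0,"tz": -0.1,"rx": 0,"ry": 0,"rz": 0,"grip": 0},{"tx": 0,"ty": 0,"tz": 0,"rx": 0,"ry": 0,"rz": 0,"grip": 0},{"tx": 0,"ty": 0,"tz": 0,"rx": 0,"ry": 0,"rz": 0,"grip": 0},{"tx": 0,"ty": 0,"tz": 0,"rx": 0,"ry": 0,"rz": 0,"grip": 0},{"tx": 0,"ty": 0,"tz": 0,"rx": 0,"ry": 0,"rz": 0,"grip": 0},{"tx": 0,"ty": 0,"tz": 0,"rx": 0,"ry": 0,"rz": 0,"grip": 0},{"tx": 0,"ty": 0,"tz": 0,"rx": 0,"ry": 0,"rz": 0,"grip": 0},{"tx": 0,"ty": 0,"tz": 0,"rx": 0,"ry": 0,"rz": 0,"grip": 0},{"tx": 0,"ty": 0,"tz": 0,"rx": 0,"ry": 0,"rz": 0,"grip": 0},{"tx": 0,"ty": 0,"tz": 0,"rx": 0,"ry": 0,"rz": 0,"grip": 0}])

```text
t: 19.87
eef_pos: [437.4, -84.8, 25.6]
tcp_rot: [-1.571, -0.0, -1.406]
ft_force: [1.4, -1.6, 0.9]
opening: 0.398
```

Emit:
move_arm(rows=[{"tx": 0,"ty": 0,"tz": 0,"rx": 0,"ry": 0,"rz": 0,"grip": 0},{"tx": 0,"ty": 0,"tz": 0,"rx": 0,"ry": 0,"rz": 0,"grip": 0},{"tx": 0,"ty": -2,"tz": 0,"rx": 0,"ry": 0,"rz": 0,"grip": 0},{"tx": 0,"ty": -4,"tz": 0,"rx": 0,"ry": 0,"rz": 0,"grip": 0},{"tx": 0,"ty": -3,"tz": 0,"rx": 0,"ry": 0,"rz": 0,"grip": 0},{"tx": 0,"ty": 0,"tz": 0,"rx": 0,"ry": 0.07,"rz": 0,"grip": 0},{"tx": 0,"ty": 0,"tz": 0,"rx": 0,"ry": 0.073,"rz": 0,"grip": 0},{"tx": 0,"ty": 0,"tz": 0,"rx": 0,"ry": 0,"rz": 0,"grip": 0},{"tx": 0,"ty": 0,"tz": 0,"rx": 0,"ry": 0,"rz": 0,"grip": 0}])

```text
t: 20.62
eef_pos: [437.0, -84.5, 115.4]
tcp_rot: [-1.571, 0.0, -1.547]
ft_force: [-0.5, 0.6, -1.5]
opening: 0.399
```

```bash
python3 -c "
from h import *
plan(644.4,-86.5,115,.022)
"
```

```text
t 20.62 pos [437.  -84.5 115.4] yaw [-1.571  0.    -1.547] open 0.399 F [-0.5  0.6 -1.5]
turn (tool rotvec) [ 0.001  0.002 -0.   ] then shift cm [ 0.66  0.04 20.73]
```

Emit:
move_arm(rows=[{"tx": 0.1,"ty": 0,"tz": 1.7,"rx": 0,"ry": 0,"rz": 0,"grip": 0},{"tx": 0.1,"ty": 0,"tz": 3.4,"rx": 0,"ry": 0,"rz": 0,"grip": 0},{"tx": 0.1,"ty": 0,"tz": 3.4,"rx": 0,"ry": 0,"rz": 0,"grip": 0},{"tx": 0.1,"ty": 0,"tz": 3.4,"rx": 0,"ry": 0,"rz": 0,"grip": 0},{"tx": 0.1,"ty": 0,"tz": 3.4,"rx": 0,"ry": 0,"rz": 0,"grip": 0},{"tx": 0.1,"ty": 0,"tz": 3.4,"rx": 0,"ry": 0,"rz": 0,"grip": 0},{"tx": 0.1,"ty": 0,"tz": 2.0,"rx": 0,"ry": 0,"rz": 0,"grip": 0},{"tx": 0,"ty": 0,"tz": 0,"rx": 0,"ry": 0,"rz": 0,"grip": 0},{"tx": 0,"ty": 0,"tz": 0,"rx": 0,"ry": 0,"rz": 0,"grip": 0},{"tx": 0,"ty": 0,"tz": 0,"rx": 0,"ry": 0,"rz": 0,"grip": 0}])

```text
t: 21.45
eef_pos: [643.3, -86.9, 114.6]
tcp_rot: [-1.573, 0.001, -1.548]
ft_force: [0.1, -0.5, -2.5]
opening: 0.401
```

```bash
python3 -c "
from h import *
plan(644.4,-86.5,38,.022)
"
```

```text
t 21.45 pos [643.3 -86.9 114.6] yaw [-1.573e+00  1.000e-03 -1.548e+00] open 0.401 F [ 0.1 -0.5 -2.5]
turn (tool rotvec) [ 0.002  0.001 -0.001] then shift cm [-0.04  7.66  0.11]
```

Emit:
move_arm(rows=[{"tx": 0,"ty": 2.5,"tz": 0,"rx": 0,"ry": 0,"rz": 0,"grip": 0},{"tx": 0,"ty": 2.5,"tz": 0,"rx": 0,"ry": 0,"rz": 0,"grip": 0},{"tx": 0,"ty": 1.5,"tz": 0,"rx": 0,"ry": 0,"rz": 0,"grip": 0},{"tx": 0,"ty": 0.6,"tz": 0,"rx": 0,"ry": 0,"rz": 0,"grip": 0},{"tx": 0,"ty": 0.3,"tz": 0,"rx": 0,"ry": 0,"rz": 0,"grip": 0},{"tx": 0,"ty": 0.2,"tz": 0,"rx": 0,"ry": 0,"rz": 0,"grip": 0},{"tx": 0,"ty": 0,"tz": 0,"rx": 0,"ry": 0,"rz": 0,"grip": 0},{"tx": 0,"ty": 0,"tz": 0,"rx": 0,"ry": 0,"rz": 0,"grip": 0},{"tx": 0,"ty": 0,"tz": 0,"rx": 0,"ry": 0,"rz": 0,"grip": 0}])

```text
t: 22.2
eef_pos: [644.8, -87.2, 40.6]
tcp_rot: [-1.569, -0.0, -1.549]
ft_force: [-1.1, -1.1, -2.1]
opening: 0.397
```

```bash
python3 -c "
from h import *
plan(644.4,-86.5,38,.022)
"
```

```text
t 22.2 pos [644.8 -87.2  40.6] yaw [-1.569 -0.    -1.549] open 0.397 F [-1.1 -1.1 -2.1]
turn (tool rotvec) [-0.001 -0.     0.   ] then shift cm [-0.08  0.26 -0.03]
```

Emit:
move_arm(rows=[{"tx": 0,"ty": 0.1,"tz": 0,"rx": 0,"ry": 0,"rz": 0,"grip": 0},{"tx": 0,"ty": 0,"tz": 0,"rx": 0,"ry": 0,"rz": 0,"grip": 0},{"tx": 0,"ty": 0,"tz": 0,"rx": 0,"ry": 0,"rz": 0,"grip": 48},{"tx": 0,"ty": 0,"tz": 0,"rx": 0,"ry": 0,"rz": 0,"grip": 48},{"tx": 0,"ty": 0,"tz": 0,"rx": 0,"ry": 0,"rz": 0,"grip": 48},{"tx": 0,"ty": 0,"tz": 0,"rx": 0,"ry": 0,"rz": 0,"grip": 48},{"tx": 0,"ty": -1,"tz": 0,"rx": 0,"ry": 0,"rz": 0,"grip": 48},{"tx": 0,"ty": -3,"tz": 0,"rx": 0,"ry": 0,"rz": 0,"grip": 48},{"tx": 0,"ty": -4,"tz": 0,"rx": 0,"ry": 0,"rz": 0,"grip": 48},{"tx": 0,"ty": -4,"tz": 0,"rx": 0,"ry": 0,"rz": 0,"grip": 48}])

```text
t: 23.03
eef_pos: [643.9, -87.0, 160.1]
tcp_rot: [-1.572, 0.0, -1.549]
ft_force: [0.8, -0.3, 0.2]
opening: 0.48
```

Emit:
move_arm(rows=[{"tx": 1.5,"ty": -2,"tz": -3,"rx": 0,"ry": 0,"rz": 0,"grip": 100},{"tx": 3,"ty": 0,"tz": -2,"rx": 0,"ry": 0,"rz": 0,"grip": 100},{"tx": 3,"ty": 0,"tz": -2,"rx": 0,"ry": 0,"rz": 0,"grip": 100},{"tx": 3,"ty": 0,"tz": -2,"rx": 0,"ry": 0,"rz": 0,"grip": 100},{"tx": 3,"ty": 0,"tz": -2,"rx": 0,"ry": 0,"rz": 0,"grip": 100},{"tx": 3,"ty": 0,"tz": -2,"rx": 0,"ry": 0,"rz": 0,"grip": 100},{"tx": 3,"ty": 0,"tz": -2,"rx": 0,"ry": 0,"rz": 0,"grip": 100},{"tx": 2,"ty": 0,"tz": -2,"rx": 0,"ry": 0,"rz": 0,"grip": 100},{"tx": 0,"ty": 0,"tz": 0,"rx": 0,"ry": 0,"rz": 0,"grip": 100}])

```text
t: 23.78
eef_pos: [476.5, -309.0, 179.4]
tcp_rot: [-1.571, -0.001, -1.553]
ft_force: [0.2, 0.3, 0.5]
opening: 0.991
```

```bash
python3 -c "
from h import *
for n in ('top','scene'):
    p,d=env.read_camera(n); cv2.imwrite(f'pics/{n}8.png',p); print(n)
    cv2.imwrite(f'pics/{n}8.png',p)
    C=cloud(n,d); z=C[...,2]
    m=((z>36)&(z<55)&(C[...,0]>540)&(C[...,0]<740)&(abs(C[...,1])<165)).astype(np.uint8)
    k,l,st,_=cv2.connectedComponentsWithStats(m)
    for i in range(1,k):
        if st[i,4]<100: continue
        v,u=np.nonzero(l==i); P=plane(n,np.c_[u,v],42); print(P.mean(0).round(1),rect(P),np.median(z[l==i]).round(1))
print(env.state())
"
```

```text
top
[637.9 125.6  42. ] (array([638.3, 125.3,  99.7,  37.8]), np.float64(0.016)) 42.2
[646.   56.5  42. ] (array([640.8,  55.3,  99.1,  37.7]), np.float64(0.02)) 42.5
[669.6 -87.6  42. ] (array([664.5, -85.1,  55.8,  34.6]), np.float64(0.059)) 42.5
scene
[642.7 122.1  42. ] (array([642.1, 121.6, 100. ,  41.9]), np.float64(0.024)) 42.3
[644.3  51.8  42. ] (array([644. ,  50.5,  99.5,  42.9]), np.float64(0.029)) 42.3
[646.3 -18.4  42. ] (array([646. , -18.7,  99.9,  40.7]), np.float64(0.023)) 42.1
[646.2 -88.3  42. ] (array([645.6, -88.7,  99.8,  40.4]), np.float64(0.017)) 42.0
{'t': 23.8833, 'joints': array([-6.85877044e-01,  4.72468592e-01,  1.76148336e+00,  1.01362212e-04,
        9.06929384e-01,  8.65264947e-01]), 'qvel': array([ 0.04068321,  0.00533326, -0.00426484,  0.00107078, -0.00263082,
        0.00782386]), 'tau': array([-2.04847991e+00, -5.64521134e+01, -2.21443123e+01, -3.00580950e-02,
       -4.94330144e-02, -1.68725378e-01]), 'eef_pos': array([ 478.65996549, -306.56560361,  179.36923755]), 'tcp_rot': array([-1.57020303e+00, -4.00432713e-04, -1.55120454e+00]), 'ft_force': array([-0.11138041,  0.60035778, -0.08245936]), 'moment': array([ 0.0545248 ,  0.05844953, -0.01595456]), 'opening': 0.9988704859931895}
```

View pics/top8.png

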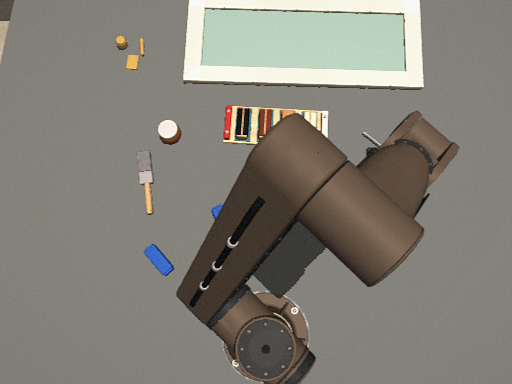

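View pics/scene8.png

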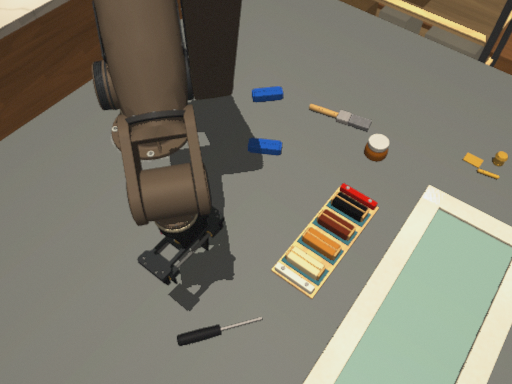

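Both views show the row: black by the red bar (scene 350,206), then brown, tan and cream (305,262) by the white bar. The centres are within about 2 mm of the pads, the tops are at 42 mm and the yaw matches. The jar, screwdriver and brush are where they were. Handing in.

```bash
python3 -c "
from cell import env
print(env.job_done())"
```

```text
the job is handed in; nothing more can be done
None
```

I set the four blocks on the tray in order from the red bar to the white: near-black on pad4, red-brown on pad3, tan on pad2 and cream on pad1. The job was handed in at about 24 s with the gripper open and clear of everything.

**Last checks:** In the scene camera all four centres read within about 2–3 mm of their pads. The tops read about 42 mm above the bench, as they should for blocks lying flat, and the yaw was within about 0.01 rad of the pads. In the pictures the jar, screwdriver and brush had not visibly moved; I did not measure them again.

**Limits and disagreements:**
- The two cameras disagree by 2–4 mm on absolute position.
- The top camera confirmed black and brown only. The arm hid tan and part of cream in its last view, so those two rest on the scene camera.
- My first move call was refused because its rows left out some keys, and nothing moved.

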